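# Bolt the watchmaker's strongbox

## Robot

A 6-joint arm with a two-finger parallel gripper is mounted at the origin on the work surface. World frame = base frame: x ahead of the robot, y to its left, z up, the work surface at z = 0. Lengths are in mm, angles in rad, forces in N, time in s.
With the tool pointing down it reaches from about 325 to 750 mm from the base axis. Payload 7.6 kg.
Tool frame: the origin (TCP) lies at the centre of the arm's flange, where the gripper is bolted on; the fingertips stand 173 mm ahead of it and the grasp point (between the pads) lies 155 mm ahead of it (robot.finger_overhang is the distance from the TCP to the fingertips, in mm); z points along the fingers, y is the line along which they close (so a half turn about z gives the same grasp; the last joint's range is limited). The gripper opens to 85 mm and grips with 20 to 120 N. Pads are 22 mm wide; open, the fingers measure 114 mm over their backs; the gripper's body (76 mm by 85 mm) begins 54 mm behind the grasp point. The pads swing forward as they close: fully open they stand 13 mm farther back than shut.
Start: joints at [1.248, 0.052, 1.401, -0, 1.689, -0.07], TCP at [131.288, 508.323, 404.723] pointing down, gripper open.
Joint ranges: [-2.9, 2.9], [-0.91, 2.17], [0.12, 2.37], [-1.06, 4.2], [0.26, 2.73], [-2.93, 2.93]. Speed limits (rad/s): [2.57, 2.57, 3.01, 3.14, 3.14, 3.14].

## Interface

Orientations are given as a unit quaternion [x, y, z, w].
In Python, from plant import robot gives the robot as it stands.
- The arm moves only by the shell command python3 -m crank 'ROWS'. ROWS is JSON, one flat list of numbers, 7 for each row, row after row: the turn, a rotation vector about the tool's x, y, z in degrees, then the shift along the tool's x, y, z in cm, then the gripper command: -1 is shut, 1 is fully open, values between are in proportion. A call has exactly 8 rows; each row is the pose to reach, as a shift and turn from the pose commanded when the call began, along the tool's axes at that moment; what a row does not reach only later rows make up. A row lasts 1/12 s, in which the tool goes at most 41.7 mm and 7.16 degrees, less where a joint would pass 70% of its speed; a pose out of reach is approached as far as the arm can. A call with a gripper value outside its range is refused whole. The fingers move at their own pace and stop on an object; the grip force is fixed at half the most. Time passes only in rows, so rows that repeat a pose let the fingers close, or fill a call up. It gives the time, the measured TCP pose, the force, the opening and the grip force at its end, in the units of the state.
- robot.get_obs(): the state, without advancing time (a new reading comes with each control period).
- robot.snapshot(name): name is "scene" or "top" or "wrist"; returns (picture, depth): 400x640x3 uint8, blue, green, red; 400x640 float32, mm along the optical axis (not along the pixel's ray), 0 where there is no reading.
- robot.calibration(name): a dict with "fx", "fy", "cx", "cy" (pixels), "position" and "attitude" of the camera in the world. Camera axes: x right, y down, z forward; pixel columns grow to the right and rows downward; lengths in mm; the calibration is good to about 2 mm. The wrist camera is an equidistant fisheye: a pixel r from the principal point sees the ray r / f radians off the axis. A picture is of the moment at which its call begins: read the wrist's pose just before it. calibration takes no time and is no camera call; for the wrist camera it gives the pose at the moment of the call.
- robot.close_job(): hands the job in; it is judged then, once.
The state is a dict: "time": time; "joint_pos": joint angles; "qd": joint speeds; "joint_efforts": joint torques, N m; "tool_pos": TCP position; "orientation": TCP orientation; "contact_force": force on the tool from outside, world axes, zero at the start; "ft_torque": the same for the moment, N m; "grip_width": finger opening in mm; "gripper_force": force on a finger pad.
Only numpy, scipy, OpenCV 4.12 (cv2) and the standard library are available. Lean on these libraries where they do the work, as an engineer would, in place of code of your own. Each camera call takes 0.05 s, during which the arm holds its last target. There are 200 camera calls.

## Task

Bolt the watchmaker's strongbox shut for the night: press its spring catch down with one fingertip and keep it down while the other finger pushes the bolt all the way home through the keeper on the lid, then let go so that the catch springs back up and locks the bolt. Leave the other things standing and lying where they are, and finish with the hand clear.

Things in the scene. Friction and masses are not known exactly. Their poses are not given: they have to be found in the camera images.
- strongbox: Low steel box fixed to the bench: 160 mm along its x, 220 mm along its y (-80 to +140), top 60 mm above the bench (lid, beyond y = +66: 62). Origin on the bench, z up. On top, along its y, lie the catch's press bar (centre line x = -27.5 mm) and the bolt (x = +27.5 mm), 55 mm apart. The bolt shoots towards +y. Straps over it at y = -45 and +45 have tops at 79 mm.
- press_bar_top (a point): Centre of the top face of the spring catch's steel press bar: flat, level, 24 mm wide (box x), 95 mm long (box y), top 92 mm above the bench when up. Press it straight down anywhere on its length; it stays level and a fingertip may slide along it while pressing. The point moves with it.
- catch (a joint): How far the press bar is down, in m: 0 up, stop at 0.008. Its spring takes about 2.7 N to start, 6.3 N fully down. A tongue on the bar stands between teeth on the bolt's side and blocks the bolt until the bar is over 0.004 down; let go part-way, it pops into the next gap and blocks again.
- thumb_plate_top (a point): Centre of the top edge of the bolt's upright thumb plate: 30 mm wide (box x), 8 mm thick (box y), standing from the bolt bar's top (75 mm above the bench) to 114 mm. With the bolt fully back it is at box x = +27.5, y = 0 mm. Push its -y face towards the box's +y. The point moves with the bolt.
- bolt (a joint): How far the bolt is shot, in m: 0 fully back, stop at 0.030, fully home. Starts between 0 and 0.003. It slides with about 2 N of friction, stays where it is left, and has about 4 mm of free play while the catch is up. Past 0.027 the catch can spring up and lock it.
- loupe: Black eye loupe, 34 mm across, 28 mm high, loose, standing on the lid. Origin at the centre of its underside. Leave alone.
- oil_bottle: Amber oil bottle, 30 mm across, 60 mm high, loose, on the bench beyond the box's -y end. Origin at the centre of its underside. Leave alone.
- parts_tin: Round aluminium tin, 60 mm across, 24 mm high, loose, on the bench beyond the box's +x side. Origin at the centre of its underside. Leave alone.
- screwdriver: Screwdriver with wooden handle, 130 mm long, loose, lying on the bench beyond the box's +x side. Leave alone.
- keeper (a point): Top centre of the keeper, a steel arch on the lid, 40 mm wide (box x), 82 mm above the bench, at box x = +27.5, y = +78 mm. The bolt's nose goes under it.

How it is judged:
By the outcome, as a careful person would: the job done as asked, in the order asked, and still so for the second after the job is handed in, with the robot touching nothing.
It also fails if it takes over 32 s, if anything falls off the work surface, if the arm or the gripper's body presses on something with over 40 N, if the wrist force passes 120 N, or if a joint passes its speed limit or range.

## Working session

There is one attempt and no reset: what is moved stays moved. The work goes in short steps, Python scripts to look and compute and a shell command to move; the robot and the scene stay as the last step left them, time stands still between calls to the robot, and variables do not carry over. Pictures are saved under pics/ and viewed, at most 10 in all, crops included, and the job is handed in when it is done.

```bash
mkdir -p pics
python3 - <<'E'
from plant import robot
import cv2,numpy as np
for n in("top","scene"):
    p,d=robot.snapshot(n); cv2.imwrite(f"pics/{n}.png",p); np.save(f"{n}.npy",d)
    print(robot.calibration(n))
o=robot.get_obs();print(o["time"],o["tool_pos"],o["orientation"],o["grip_width"])
E
```

```text
{'fx': 393.42763309284504, 'fy': 393.42763309284504, 'cx': 317.07497706745073, 'cy': 203.54706510160517, 'position': array([458.2966188 ,  44.19780464, 756.35125787]), 'attitude': array([-0.70270473,  0.7063504 , -0.06736388,  0.05231904])}
{'fx': 409.62662922252827, 'fy': 409.62662922252827, 'cx': 317.43910616088505, 'cy': 193.28774483082697, 'position': array([1050.95987389,  494.40989472,  669.20618385]), 'attitude': array([ 0.35359079,  0.83733981, -0.38632811, -0.15679985])}
0.1 [131.27907056 508.29430523 403.96374806] [ 1.26051790e-01  9.92023413e-01 -6.86981401e-04 -1.50859599e-04] 85.2723310738173
```

View pics/top.png

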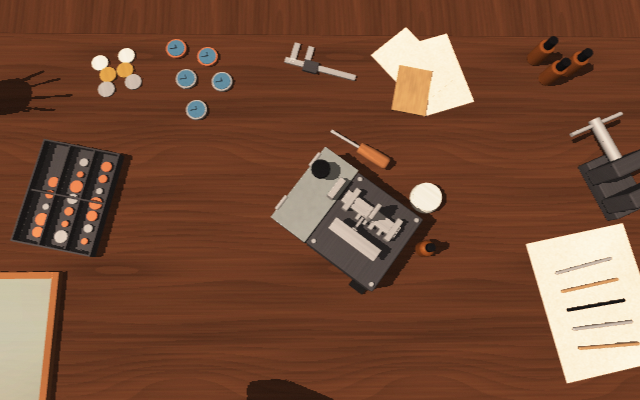

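View pics/scene.png

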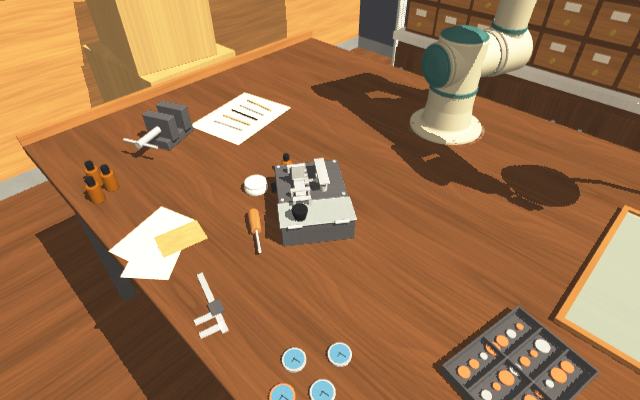

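The top view shows the box around (350,220), with the lid to the upper left, the press bar at about (355,240) and the bolt at about (370,213). The loupe is at (320,168), the tin at (426,197), the bottle at (430,248) and the screwdriver at (365,150).

```bash
cat > h.py <<'E'
import numpy as np,cv2
from scipy.spatial.transform import Rotation as R
def world(c,u,v,z):
    "pixel ray meets plane z"
    r=R.from_quat(c["attitude"]).apply([(u-c["cx"])/c["fx"],(v-c["cy"])/c["fy"],1.])
    p=np.array(c["position"]);return p+r*(z-p[2])/r[2]
def cloud(c,d):
    v,u=np.mgrid[:d.shape[0],:d.shape[1]]
    P=np.stack([(u-c["cx"])/c["fx"]*d,(v-c["cy"])/c["fy"]*d,d],-1)
    return R.from_quat(c["attitude"]).apply(P.reshape(-1,3)).reshape(*d.shape,3)+c["position"]
E
python3 - <<'E'
from h import *
from plant import robot
p=cv2.imread("pics/top.png");cv2.imwrite("pics/crop.png",cv2.resize(p[140:290,265:465],None,fx=4,fy=4,interpolation=cv2.INTER_CUBIC))
c=robot.calibration("top");P=cloud(c,np.load("top.npy"))
m=P[150:290,270:450];z=m[...,2]
# press bar top pixels
k=(z>85)&(z<98);q=m[k]
print(k.sum(), np.median(P[300:340,250:450,2]))
n,l,s,ce=cv2.connectedComponentsWithStats(k.astype(np.uint8))
for i in range(1,n):
    if s[i,4]>15:
        w=m[l==i];rect=cv2.minAreaRect(w[:,:2].astype(np.float32));print(s[i],ce[i]+[270,150],rect,w[:,2].mean())
E
```

```text
1113 0.03279608996354
[ 42   9  19  20 288] [320.75       168.37847222] ((634.8616333007812, 22.714902877807617), (32.703819274902344, 32.12735366821289), 64.16732788085938) 90.19594819124036
[ 59  67  53  44 812] [354.83743842 238.65270936] ((512.8434448242188, -34.68670654296875), (94.55342102050781, 27.187397003173828), 52.867855072021484) 92.0537450842122
```

View pics/crop.png

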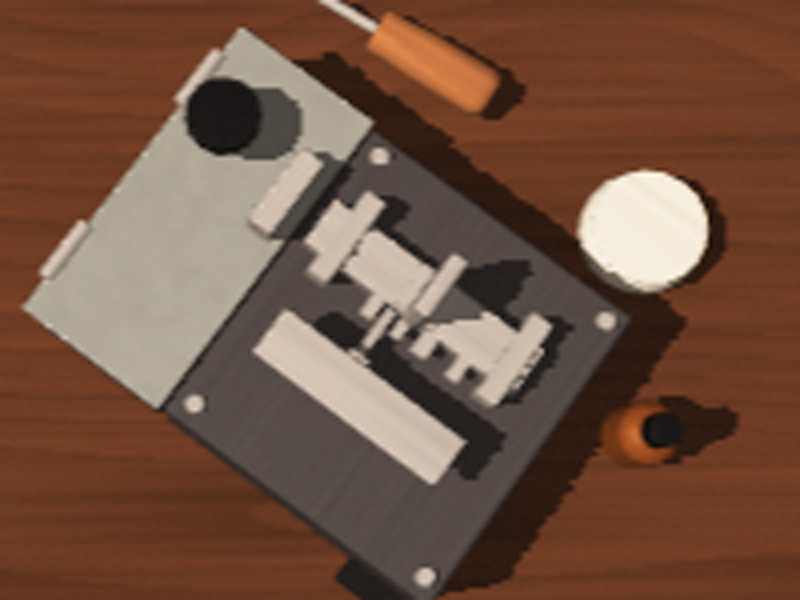

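```bash
cat > fit.py <<'E'
from h import *
from plant import robot
c=robot.calibration("top")
pts=[(630,318,80,-80,60),(25,307,-80,140,62),(238,28,80,140,62),(285,193,27.5,78,82)]
f=lambda x,y,z:world(c,265+(x+.5)/4-.5,140+(y+.5)/4-.5,z)[:2]
B=np.array([[a[2],a[3]] for a in pts],float);W=np.array([f(*a[:2],a[4]) for a in pts])
b,w=B.mean(0),W.mean(0);U,_,V=np.linalg.svd((B-b).T@(W-w));Rm=(U@V).T;t=w-Rm@b
print(t,np.degrees(np.arctan2(Rm[1,0],Rm[0,0])),(W-t)@Rm-B)
print("plate",(f(440,287,114)-t)@Rm,"bar",(np.array([512.8,-34.7])-t)@Rm)
g=t+Rm@[0,-22];o=robot.get_obs();print("goal",g)
T=R.from_quat(o["orientation"]);print(T.inv().apply([g[0]-o["tool_pos"][0],g[1]-o["tool_pos"][1],0]),robot.finger_overhang)
E
python3 fit.py
```

```text
[533.32685603 -48.1964694 ] -37.27752919245002 [[-0.62820222  0.66608161]
 [ 0.09007452 -0.49140836]
 [ 0.76447815  1.22747681]
 [-0.22635044 -1.40215005]]
plate [27.28501247 -0.54108826] bar [-24.50793952  -1.69334153]
goal [520.00197573 -65.7021132 ]
[-519.92241592 -458.53869416    0.57685589] 173.4
```

```bash
python3 -m crank '[0,0,7,-3.2,-2.8,0,-0.05, 0,0,14,-6.4,-5.6,0,-0.05, 0,0,21,-9.6,-8.4,0,-0.05, 0,0,28,-12.8,-11.2,0,-0.05, 0,0,35,-16,-14,0,-0.05, 0,0,42,-19.2,-16.8,0,-0.05, 0,0,49,-22.4,-19.6,0,-0.05, 0,0,56,-25.6,-22.4,0,-0.05]'
cat > go.py <<'E'
import sys
from h import *
from plant import robot
t=np.array([533.3,-48.2]);yaw=-37.2
def rel(bx,by,tipz,over):
    o=robot.get_obs();T=R.from_quat(o["orientation"]);Z=R.from_euler("z",yaw,degrees=True)
    g=Z.apply([bx,by,0])+[*t,tipz+over]
    G=R.from_matrix(Z.as_matrix()@np.array([[0,1,0],[1,0,0],[0,0,-1.]]))
    tb=Z.inv().apply(np.array(o["tool_pos"])-[*t,0])
    print("t",o["time"],"box-frame tcp",tb.round(1),"shift cm",(T.inv().apply(g-o["tool_pos"])/10).round(2),"turn",np.degrees((T.inv()*G).as_rotvec()).round(2),"F",Z.inv().apply(o["contact_force"]).round(1),"w",round(float(o["grip_width"]),1),robot.finger_overhang)
if __name__=="__main__":rel(*map(float,sys.argv[1:]))
E
python3 go.py 0 -22 130 173
```

```text
time: 0.77
tool_pos: [319.7, 231.2, 404.5]
orientation: [0.579, 0.815, 0.0, -0.0]
contact_force: [0.6, 1.2, -0.3]
grip_width: 40.4
gripper_force: 0.0
t 0.7667 box-frame tcp [-339.1   93.4  404.5] shift cm [-34.63   9.15  10.15] turn [-0.00e+00 -1.00e-02  5.64e+01] F [-0.2  1.3 -0.3] w 40.4 173.4
```

```bash
python3 -m crank '[0,0,7,-4,1.1,0,-0.05, 0,0,14,-8,2.1,0,-0.05, 0,0,21,-12,3.2,0,-0.05, 0,0,28,-16,4.2,0,-0.05, 0,0,35,-20,5.3,0,-0.05, 0,0,42,-24,6.3,0,-0.05, 0,0,49,-28,7.4,0,-0.05, 0,0,56,-32,8.4,0,-0.05]'; python3 go.py 0 -22 130 173
```

```text
time: 1.43
tool_pos: [506.1, -42.6, 404.2]
orientation: [0.894, 0.447, -0.0, -0.0]
contact_force: [0.0, 0.9, 1.4]
grip_width: 40.5
gripper_force: 0.0
t 1.4333 box-frame tcp [-25.1 -12.  404.2] shift cm [-1.02  2.51 10.12] turn [-0.03  0.    0.35] F [-0.5  0.7  1.4] w 40.5 173.4
```

```bash
python3 -m crank '[0,0,0.3,-0.5,1.2,3,-0.05, 0,0,0.3,-1,2.5,6,-0.05, 0,0,0.3,-1,2.5,9,-0.05, 0,0,0.3,-1,2.5,10.1,-0.05, 0,0,0.3,-1,2.5,10.1,-0.05, 0,0,0.3,-1,2.5,10.1,-0.05, 0,0,0.3,-1,2.5,10.1,-0.05, 0,0,0.3,-1,2.5,10.1,-0.05]'; python3 go.py 0 -22 95 173
python3 - <<'E'
from plant import robot
import cv2
p,d=robot.snapshot("wrist");cv2.imwrite("pics/w1.png",p)
p,d=robot.snapshot("scene");cv2.imwrite("pics/s1.png",cv2.resize(p[100:260,220:420],None,fx=4,fy=4)[:600])
E
```

```text
time: 2.1
tool_pos: [519.9, -63.1, 306.2]
orientation: [0.894, 0.448, 0.002, 0.001]
contact_force: [-0.9, -0.3, -0.3]
grip_width: 40.8
gripper_force: 0.0
t 2.1 box-frame tcp [ -1.7 -20.  306.2] shift cm [-0.21  0.16  3.82] turn [ 0.21 -0.11  0.45] F [-0.5 -0.8 -0.3] w 40.8 173.4
```

View pics/w1.png

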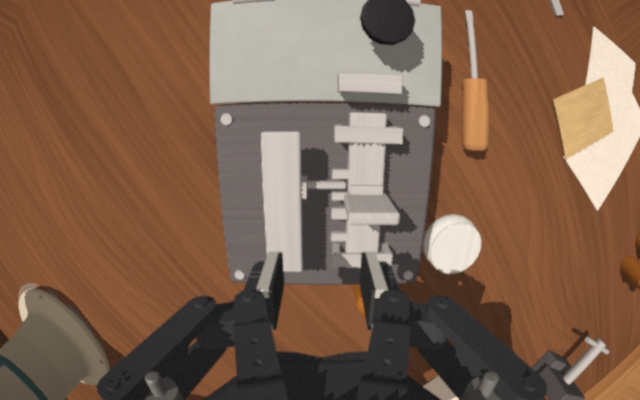

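View pics/s1.png

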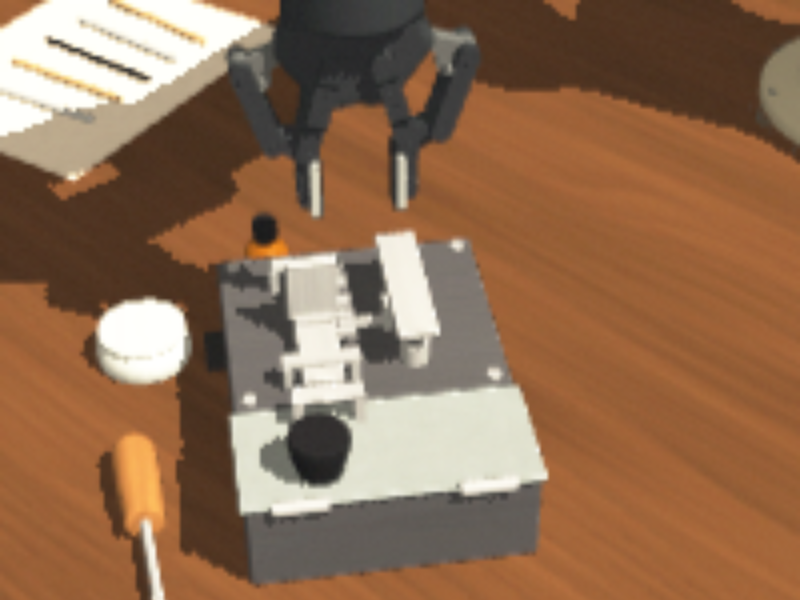

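The wrist view shows the left finger (270,270) over the press bar (262–302) and the right finger (375,270) behind the thumb plate (350–398, 190–222). The scene view agrees. I need about 2 mm more towards box +x.

```bash
python3 -m crank '[0,0,0.4,-0.2,0.25,0,-0.05, 0,0,0.4,-0.2,0.25,1,-0.05, 0,0,0.4,-0.2,0.25,2,-0.05, 0,0,0.4,-0.2,0.25,3,-0.05, 0,0,0.4,-0.2,0.25,3.4,-0.05, 0,0,0.4,-0.2,0.25,3.4,-0.05, 0,0,0.4,-0.2,0.25,3.4,-0.05, 0,0,0.4,-0.2,0.25,3.4,-0.05]'; python3 go.py 0 -22 84 173
python3 - <<'E'
from plant import robot
import cv2
p,d=robot.snapshot("wrist");cv2.imwrite("pics/w2.png",cv2.resize(p[100:300,220:440],None,fx=3,fy=3)[:600])
E
```

```text
time: 2.87
tool_pos: [520.5, -66.5, 270.0]
orientation: [0.896, 0.445, 0.0, 0.0]
contact_force: [-0.7, -0.2, -0.8]
grip_width: 40.9
gripper_force: 0.0
t 2.8667 box-frame tcp [  0.8 -22.3 270. ] shift cm [ 0.03 -0.08  1.3 ] turn [ 0.03 -0.02  0.02] F [-0.4 -0.6 -0.8] w 40.9 173.4
```

View pics/w2.png

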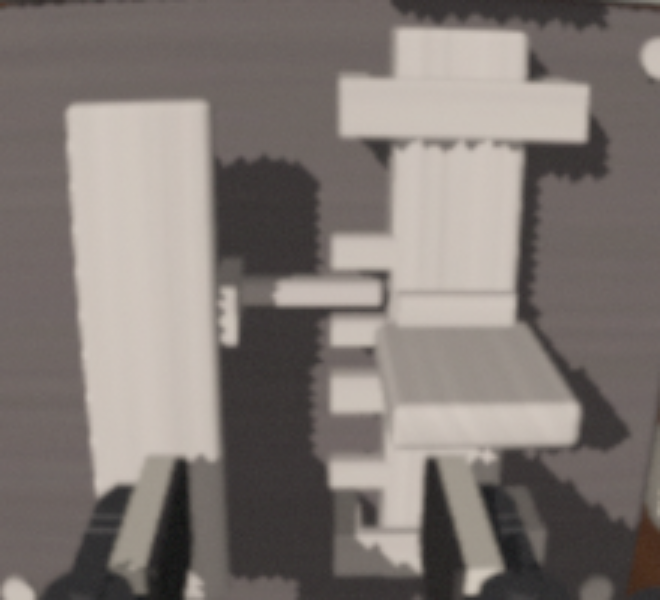

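Left tip is above the bar (crop ~150,460–570). Right tip is behind the plate's near face (~460,460). Now I press down until I feel the bar.

```bash
python3 -m crank '[0,0,0,0,0,0.2,-0.05, 0,0,0,0,0,0.4,-0.05, 0,0,0,0,0,0.6,-0.05, 0,0,0,0,0,0.8,-0.05, 0,0,0,0,0,0.9,-0.05, 0,0,0,0,0,0.9,-0.05, 0,0,0,0,0,0.9,-0.05, 0,0,0,0,0,0.9,-0.05]'; python3 go.py 0 -22 84 173
```

```text
time: 3.58
tool_pos: [520.4, -66.5, 261.0]
orientation: [0.896, 0.445, 0.0, 0.0]
contact_force: [-1.1, -0.7, 2.5]
grip_width: 40.4
gripper_force: 1.4
t 3.5833 box-frame tcp [  0.8 -22.4 261. ] shift cm [ 0.04 -0.08  0.4 ] turn [ 0.02 -0.01  0.02] F [-0.5 -1.2  2.5] w 40.4 173.4
```

```bash
python3 -m crank '[0,0,0,0,0,0.1,-0.05, 0,0,0,0,0,0.2,-0.05, 0,0,0,0,0,0.3,-0.05, 0,0,0,0,0,0.4,-0.05, 0,0,0,0,0,0.5,-0.05, 0,0,0,0,0,0.6,-0.05, 0,0,0,0,0,0.7,-0.05, 0,0,0,0,0,0.7,-0.05]'; python3 go.py 0 -22 84 173
```

```text
time: 4.25
tool_pos: [520.4, -66.5, 255.7]
orientation: [0.896, 0.445, 0.0, 0.0]
contact_force: [-7.2, 0.8, 15.2]
grip_width: 40.3
gripper_force: 8.2
t 4.25 box-frame tcp [  0.8 -22.4 255.7] shift cm [ 0.04 -0.08 -0.13] turn [ 0.04 -0.03  0.02] F [-6.2 -3.7 15.2] w 40.3 173.4
```

```bash
python3 -m crank '[0,0,0,0,0,-0.1,-0.05, 0,0,0,0.3,0,-0.1,-0.05, 0,0,0,0.6,0,-0.1,-0.05, 0,0,0,0.8,0,-0.1,-0.05, 0,0,0,1.0,0,-0.1,-0.05, 0,0,0,1.2,0,-0.1,-0.05, 0,0,0,1.4,0,-0.1,-0.05, 0,0,0,1.5,0,-0.1,-0.05]'; python3 go.py 0 15 84 169
```

```text
time: 4.92
tool_pos: [529.2, -55.6, 255.8]
orientation: [0.896, 0.444, -0.001, 0.001]
contact_force: [-7.4, -7.6, 12.0]
grip_width: 40.8
gripper_force: 6.4
t 4.9167 box-frame tcp [  1.3  -8.4 255.8] shift cm [ 2.34 -0.13  0.27] turn [ 0.09  0.18 -0.02] F [ -1.3 -10.5  12. ] w 40.8 173.4
```

```bash
python3 -m crank '[0,0,0,0.15,0,0,-0.05, 0,0,0,0.3,0,0,-0.05, 0,0,0,0.45,0,0,-0.05, 0,0,0,0.6,0,0,-0.05, 0,0,0,0.7,0,0,-0.05, 0,0,0,0.8,0,0,-0.05, 0,0,0,0.8,0,0,-0.05, 0,0,0,0.8,0,0,-0.05]'; python3 go.py 0 15 84 169
python3 - <<'E'
from plant import robot
import cv2
p,d=robot.snapshot("wrist");cv2.imwrite("pics/w3.png",cv2.resize(p[100:300,220:440],None,fx=3,fy=3)[:600])
E
```

```text
time: 5.58
tool_pos: [534.1, -49.3, 255.7]
orientation: [0.896, 0.444, -0.001, 0.001]
contact_force: [-5.6, -6.0, 11.2]
grip_width: 40.8
gripper_force: 6.2
t 5.5833 box-frame tcp [  1.3  -0.4 255.7] shift cm [ 1.54 -0.13  0.27] turn [ 0.09  0.16 -0.02] F [-0.8 -8.1 11.2] w 40.8 173.4
```

View pics/w3.png

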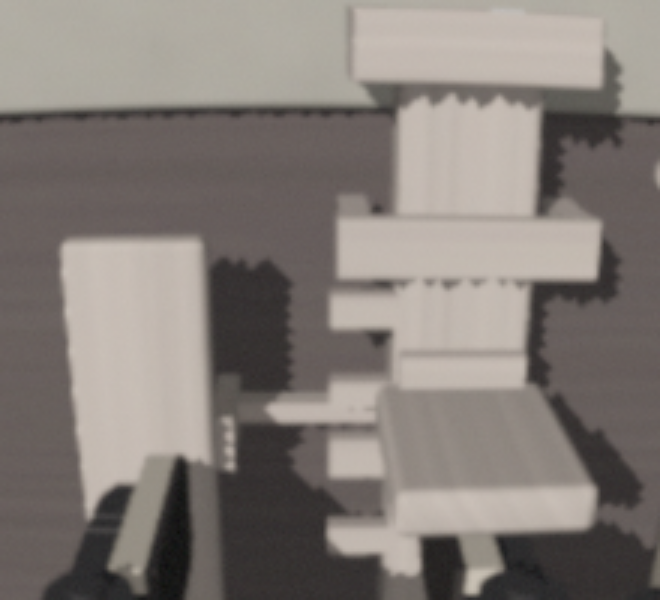

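The bolt has moved, and its nose is near the keeper. A tooth is passing over the tongue (350,400), so the catch is down. I keep pushing.

```bash
python3 -m crank '[0,0,0,0.2,0,0,-0.05, 0,0,0,0.4,0,0,-0.05, 0,0,0,0.6,0,0,-0.05, 0,0,0,0.8,0,0,-0.05, 0,0,0,1.0,0,0,-0.05, 0,0,0,1.2,0,0,-0.05, 0,0,0,1.35,0,0,-0.05, 0,0,0,1.5,0,0,-0.05]'; python3 go.py 0 15 84 169
python3 -m crank '[0,0,0,0.05,0,0,-0.05, 0,0,0,0.1,0,0,-0.05, 0,0,0,0.15,0,0,-0.05, 0,0,0,0.2,0,0,-0.05, 0,0,0,0.25,0,0,-0.05, 0,0,0,0.25,0,0,-0.05, 0,0,0,0.25,0,0,-0.05, 0,0,0,0.25,0,0,-0.05]'; python3 go.py 0 15 84 169
```

```text
time: 6.3
tool_pos: [543.0, -37.6, 255.7]
orientation: [0.896, 0.444, -0.001, 0.001]
contact_force: [-12.6, -14.2, 14.9]
grip_width: 40.6
gripper_force: 11.3
t 6.3 box-frame tcp [  1.3  14.4 255.7] shift cm [ 0.06 -0.13  0.27] turn [ 0.08  0.22 -0.04] F [ -1.5 -19.   14.9] w 40.6 173.4
time: 6.97
tool_pos: [543.8, -37.0, 255.7]
orientation: [0.896, 0.443, -0.004, 0.002]
contact_force: [-17.1, -16.0, 16.6]
grip_width: 40.5
gripper_force: 12.9
t 6.9667 box-frame tcp [  1.6  15.2 255.7] shift cm [-0.02 -0.16  0.27] turn [ 0.01  0.48 -0.15] F [ -4.  -23.1  16.6] w 40.5 173.4
```

The push has stalled at 23 N with the tool at y ≈ 15, so the bolt is at its stop. I release straight up, then back off and clear.

```bash
python3 -m crank '[0,0,0,-0.1,0,-0.2,-0.05, 0,0,0,-0.1,0,-0.5,-0.05, 0,0,0,-0.1,0,-0.8,-0.05, 0,0,0,-0.1,0,-1.2,-0.05, 0,0,0,-0.3,0,-1.5,-0.05, 0,0,0,-0.8,0,-1.8,-0.05, 0,0,0,-1,0,-2.2,-0.05, 0,0,0,-1,0,-2.5,-0.05]'; python3 -m crank '[0,0,0,0,0,-1.5,-0.05, 0,0,0,0,0,-4,-0.05, 0,0,0,-2,0,-7,-0.05, 0,0,0,-4,0,-9,-0.05, 0,0,0,-6,0,-11,-0.05, 0,0,0,-8,0,-12,-0.05, 0,0,0,-8,0,-12,-0.05, 0,0,0,-8,0,-12,-0.05]'
python3 - <<'E'
from h import *
from plant import robot
p,d=robot.snapshot("wrist");cv2.imwrite("pics/w4.png",cv2.resize(p[0:300,160:560],None,fx=2,fy=2))
p,d=robot.snapshot("top");cv2.imwrite("pics/t4.png",cv2.resize(p[140:290,265:465],None,fx=4,fy=4,interpolation=cv2.INTER_CUBIC))
c=robot.calibration("top");P=cloud(c,d)
Z=R.from_euler("z",-37.2,degrees=True);Q=Z.inv().apply((P-[533.3,-48.2,0]).reshape(-1,3))
for n,x,y,lo,hi in(("bar",-27,0,80,100),("plate",27.5,20,105,122)):
    k=(abs(Q[:,0]-x)<20)&(abs(Q[:,1]-y)<55)&(Q[:,2]>lo)&(Q[:,2]<hi);print(n,k.sum(),np.median(Q[k],0) if k.any() else "")
print(robot.get_obs()["contact_force"])
E
```

```text
time: 7.63
tool_pos: [538.6, -42.5, 280.2]
orientation: [0.896, 0.445, 0.0, 0.0]
contact_force: [-0.1, 0.7, 0.5]
grip_width: 40.7
gripper_force: 0.0
time: 8.3
tool_pos: [490.2, -106.2, 400.7]
orientation: [0.896, 0.444, 0.001, 0.001]
contact_force: [1.0, 0.1, -0.2]
grip_width: 41.0
gripper_force: 0.0
bar 805 [-26.12448494  -1.5202971   92.15367819]
plate 86 [ 27.87909965  28.19280267 114.21324862]
[-0.17645588 -0.08584136 -0.18949458]
```

View pics/w4.png

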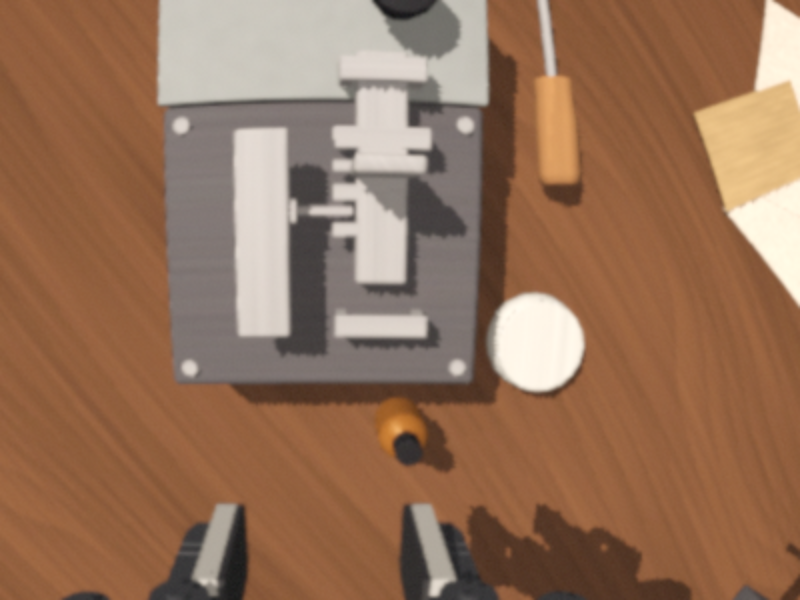

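View pics/t4.png

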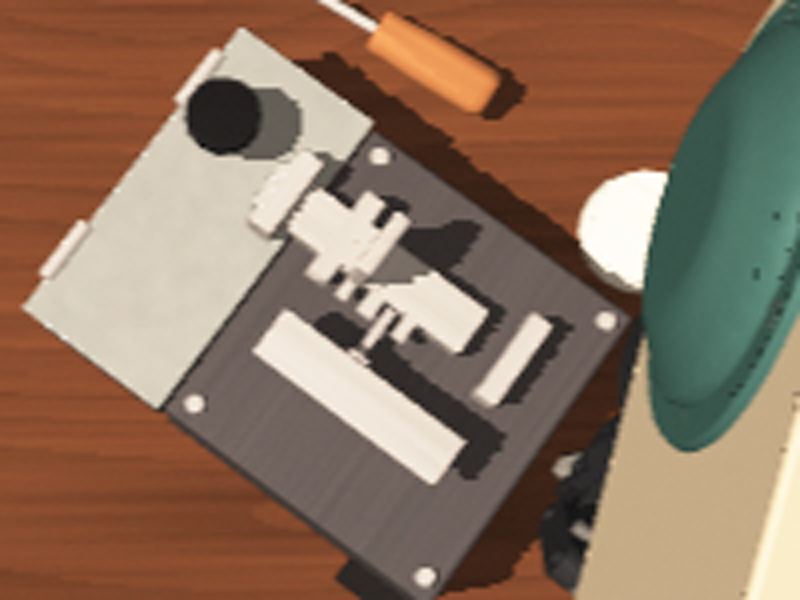

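The bar is back up at 92 mm. The plate has moved about 29 mm, so the nose is under the keeper, and the tongue sits in the last tooth gap (w4 ~330,210). The loupe, tin, bottle and screwdriver look undisturbed, and the hand is clear.

```bash
python3 -c "
from plant import robot
print(robot.close_job())"
```

```text
the job is handed in; nothing more can be done
None
```

The strongbox is bolted shut: the bolt was pushed to its stop, the catch sprang back up and its tongue sits in the last tooth gap, nothing else looks moved, and the job was handed in with the hand clear at about 8.4 s (no verdict came back).

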